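# Ready the chocolate warmer: bung out, heat to four

## Task

Get the chocolate warmer ready to heat. First work the tight rubber bung up out of its vent port and leave it in the shallow steel dish (not the deep pot); only then turn the warmer's knob clockwise until it sits in heat setting four, the fourth click from off. Do not knock anything over.

Things in the scene. Friction and masses are not known exactly. Their poses are not given: they have to be found in the camera images.
- warmer: Chocolate warmer, a steel box 300 mm (its x) by 320 mm (y), fixed; origin at the centre of its underside. Its flat deck is 120 mm above the table. Knob and port lie on the strip along its -x side, towards the robot; behind (x +40, y 0 mm) a pan lid 210 mm wide, whose small round lid knob rises 50 mm above the deck and is not the selector.
- knob (a joint): Selector angle in rad, growing clockwise seen from above: 0 is off (a stop), each click is 0.349 (20 degrees), setting 4 is 1.396, setting 7 (2.443) is a stop. Sprung detents: let go, it snaps to the nearest click; about 0.1 N m carries it over one. It starts at off, 1 or 2.
- knob_grip (a point): On the knob's vertical axis, 30 mm above the deck, the height to grip; at x -85, y -90 mm of the warmer. Black knob: skirt 48 mm wide, 12 mm high, under an upright bar 44 mm long (this point's x; +x end is the pointer, white line), 14 mm thick (y), top 44 mm above the deck. White marks on its dark 88 mm disc: a bar at off (70 degrees counter-clockwise from the warmer's +x), then one dot per click.
- port (a point): Centre of the mouth of the round vent port in the deck (27 mm hole, 30 mm deep) at x -85, y +90 mm of the warmer; z up.
- bung_grip (a point): Centre of the dark rubber bung's upright round grip, 28 mm wide and 28 mm high. 30 mm below it a 34 mm flange sits on the deck; below that a plug 24 mm wide, 24 mm long is in the port: foot 54 mm under this point, top 14 mm above. About 50 g. The port holds the plug with roughly 10 N until it has risen some 12 mm; rocking it a few degrees while pulling eases it.
- dish: Shallow round steel dish, loose, 116 mm across the rim, 18 mm high, wall 3 mm, inner floor 100 mm across and 4 mm above the table; origin at the centre of its underside. Stands on the table at the left or the right of the warmer.
- pot: Deep round steel pot, 100 mm across, 75 mm high, loose; a bystander on the other side. Origin at the centre of its underside, z up.
- bottle: White plastic bottle, 56 mm across, 170 mm high, a bystander; origin at the centre of its underside, z up.
- jar: Jar with a metal cap, 76 mm across, 100 mm high, a bystander; origin at the centre of its underside, z up.
Mind the look-alikes: they are no part of the job. Leave any purple look-alike of the dish alone.

How it is judged (in metres and radians):
On the way, in this order (a step that is already met when the one before it is completed fails the run):
1. the bung is out of its port while the knob is still at setting 2 or lower (z of bung_grip in the frame of warmer above 0.175 m and value of joint knob below 0.9 rad), for 0.1 s.
2. the bung is in the dish and let go (horizontal distance between bung_grip and dish below 0.055 m and height (world z) of bung_grip below 0.075 m and contact force between the fingers and bung below 0.1 N and linear speed of bung below 0.05 m/s), for 0.2 s.
3. the knob sits in setting 4 (value of joint knob between 1.3 and 1.49 rad and contact force between the fingers and knob below 0.1 N), for 0.2 s.
At the end, for the whole second after the job is handed in: The bung rests in the dish, upright or lying (its grip centre within 55 mm of the dish's centre and below 75 mm height), the dish level on the table, and the knob rests in setting 4 (1.30 to 1.49 rad) (horizontal distance between bung_grip and dish below 0.055 m and height (world z) of bung_grip below 0.075 m and linear speed of bung below 0.03 m/s and angle between dish's own z axis and vertical below 0.1 rad and height (world z) of dish below 0.01 m and value of joint knob between 1.3 and 1.49 rad); the robot touches nothing.
It fails at once if the pot, bottle or jar is knocked over (angle between any of pot, bottle, jar's own z axis and vertical above 0.5 rad).
It also fails if it takes over 58 s, if anything falls off the work surface, if the arm or the gripper's body presses on something with over 40 N, if the wrist force passes 120 N, or if a joint passes its speed limit or range.

## Robot

A 7-joint arm with a two-finger parallel gripper is mounted at the origin on the work surface. World frame = base frame: x ahead of the robot, y to its left, z up, the work surface at z = 0. Lengths are in m, angles in degrees, forces in N, time in s.
With the tool pointing down it reaches from about 0.425 to 0.875 m from the base axis. Payload 4.7 kg.
Tool frame: the origin (TCP) lies at the very end of the fingers, on their centre line; the grasp point (between the pads) lies 19 mm behind it (pinch_z is the distance from the TCP to the grasp point, in m); z points along the fingers, y is the direction in which the jaws open and shut (so a half turn about z gives the same grasp; the last joint's range is limited). The gripper opens to 87 mm and grips with 3 to 60 N. Pads are 19 mm wide; open, the fingers measure 117 mm over their backs; the gripper's body (75 mm by 190 mm) begins 51 mm behind the grasp point.
Start: joints at [-73.849, 18.392, -4.016, 83.108, 1.295, 78.541, -3.26], TCP at [0.172, 0.627, 0.223] pointing down, gripper open.
Joint ranges: [-163.93, 163.93], [-17.29, 119.83], [-79.2, 71.16], [3.27, 140.29], [-89.18, 269.18], [5.43, 117.66], [-154.24, 154.24]. Speed limits (degrees/s): [147.25, 147.25, 180, 180, 180, 180, 180].

## Interface

Orientations are given as [roll, pitch, yaw] about the fixed x, y, z axes, in that order (R = Rz(yaw) Ry(pitch) Rx(roll)).
In Python, from cell import get_obs, read_camera, camera_params, sign_off, pinch_z gives the robot as it stands.
- The arm moves only by the shell command python3 -m handwheel 'ROWS' [FORCE]. ROWS is JSON, a list of rows, each a list of 5 numbers: the finger opening in m, from 0 to 0.087, then the shift along the tool's x, y, z in m, then the turn about the tool's z in rad. In form: [[jaw, tx, ty, tz, twist], ...]. A call has 1 to 20 rows; each row is the pose to reach, as a shift and turn from the pose commanded when the call began, along the tool's axes at that moment; what a row does not reach only later rows make up. A row lasts 1/10 s, in which the tool goes at most 50 mm and 8.59 degrees, less where a joint would pass 70% of its speed; a pose out of reach is approached as far as the arm can. A call with a gripper value outside its range is refused whole. The fingers move at their own pace and stop on an object; FORCE is the grip in N (left out, the last holds). Time passes only in rows, so rows that repeat a pose let the fingers close. It gives the time, the measured TCP pose, the force and the opening at its end, in the units of the state.
- get_obs(): the state, without advancing time (a new reading comes with each control period).
- read_camera(name): name is "scene" or "top" or "wrist"; returns the picture (480x640x3 uint8, blue, green, red); there is no depth.
- camera_params(name): a dict with "camera_matrix" (3x3 intrinsics, pixels), "R" (3x3) and "t" (3): a world point X has camera coordinates R X + t. Camera axes: x right, y down, z forward; pixel columns grow to the right and rows downward; lengths in m; the calibration is good to about 2 mm. The wrist camera is an equidistant fisheye: a pixel r from the principal point sees the ray r / f radians off the axis. A picture is of the moment at which its call begins: read the wrist's pose just before it. camera_params takes no time and is no camera call; for the wrist camera it gives the pose at the moment of the call.
- sign_off(): hands the job in, once; it reports no verdict.
The state is a dict: "time_s": time; "qpos": joint angles; "joint_velocities": joint speeds; "effort": joint torques, N m; "tool_pos": TCP position; "tool_rot": TCP orientation; "force": force on the tool from outside, world axes, zero at the start; "wrist_torque": the same for the moment, N m; "grip_width": finger opening in m.
Only numpy, scipy, OpenCV 4.12 (cv2) and the standard library are available. Lean on these libraries where they do the work, as an engineer would, in place of code of your own. Each camera call takes 0.05 s, during which the arm holds its last target.

## Working session

There is one attempt and no reset: what is moved stays moved. The work goes in short steps, Python scripts to look and compute and a shell command to move; the robot and the scene stay as the last step left them, time stands still between calls to the robot, and variables do not carry over. Pictures are saved under pics/ and viewed, and the job is handed in when it is done.

```bash
mkdir -p pics; ls
python3 - <<'E'
from cell import *
import cv2
o=get_obs();print(o)
print(pinch_z)
for n in ["scene","top","wrist"]:
    p=camera_params(n);print(n,p)
    cv2.imwrite(f"pics/{n}0.png",read_camera(n))
E
```

```text
pics
{'time_s': 0.0, 'qpos': array([-73.84738942,  18.43984331,  -4.01777659,  83.17580396,
         1.29778977,  78.54180165,  -3.25892505]), 'joint_velocities': array([-0.00300126,  0.00642689, -0.01721623, -0.00652081,  0.01259324,
        0.03875695, -0.04698122]), 'effort': array([ 5.33572202e-04, -4.91270041e+01, -4.03928831e-01, -3.12535214e+01,
       -6.40128320e-02,  4.33974189e-02,  1.66256959e-04]), 'tool_pos': array([0.17189977, 0.62626812, 0.22144507]), 'tool_rot': array([-1.79887963e+02,  7.87358037e-03,  1.64660929e+02]), 'force': array([ 0.44112478, -0.31379764, -0.15275466]), 'wrist_torque': array([0.03069099, 0.02900819, 0.01810188]), 'grip_width': 0.08718177750024127}
0.0187
scene {'camera_matrix': array([[619.57104194,   0.        , 318.3058011 ],
       [  0.        , 619.57104194, 241.52403263],
       [  0.        ,   0.        ,   1.        ]]), 'R': array([[ 0.24512148,  0.96945795,  0.00817004],
       [ 0.62701926, -0.15209931, -0.76401089],
       [-0.73943377,  0.19239826, -0.64515161]]), 't': array([-0.13623599, -0.22827914,  1.72093476])}
top {'camera_matrix': array([[565.1718467 ,   0.        , 314.47082921],
       [  0.        , 565.1718467 , 244.00046689],
       [  0.        ,   0.        ,   1.        ]]), 'R': array([[-0.00667004, -0.99993796, -0.00892106],
       [-0.99350917,  0.00763972, -0.11349522],
       [ 0.11355634,  0.00810614, -0.99349849]]), 't': array([0.00274262, 0.47668304, 1.469726  ])}
wrist {'camera_matrix': array([[371.64829954,   0.        , 327.41288065],
       [  0.        , 371.64829954, 233.94474119],
       [  0.        ,   0.        ,   1.        ]]), 'R': array([[ 0.26348327,  0.96466164, -0.00212065],
       [ 0.92629207, -0.2523881 ,  0.27979145],
       [ 0.26936885, -0.0756847 , -0.96005846]]), 't': array([-0.64867534, -0.03530518,  0.39117938])}
```

View pics/scene0.png

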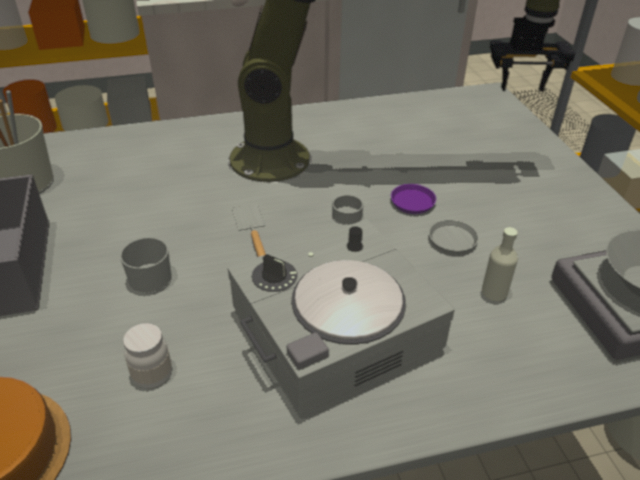

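View pics/top0.png

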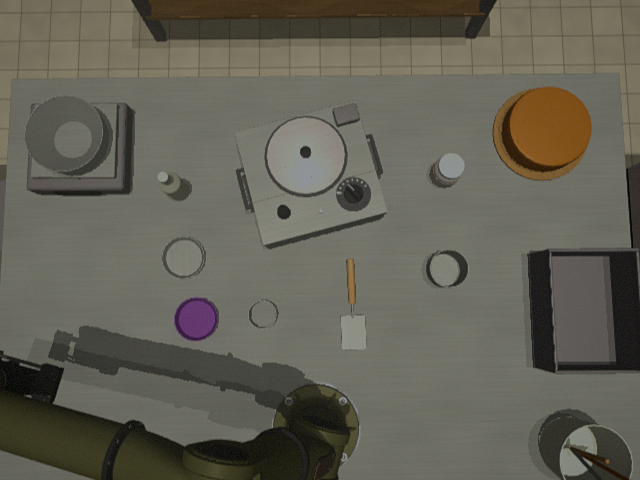

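View pics/wrist0.png

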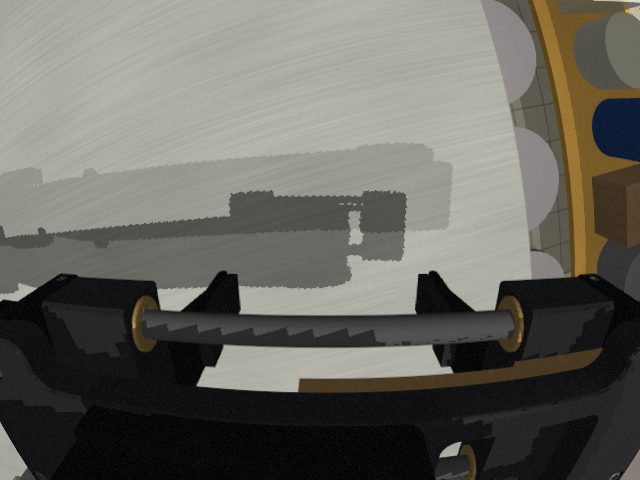

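The top view shows the warmer around (310,175), the bung at (284,212), the knob at (352,193) and the steel dish at (184,257). The purple look-alike is at (196,318), a small ring at (264,313) and the pot at (446,268). I'll enlarge the parts that matter.

Run:
```python
import cv2
t=cv2.imread("pics/top0.png"); s=cv2.imread("pics/scene0.png")
cv2.imwrite("pics/topc.png",cv2.resize(t[90:290,150:400],None,fx=3,fy=3,interpolation=cv2.INTER_CUBIC)[:600])
cv2.imwrite("pics/scenec.png",cv2.resize(s[180:330,220:490][:150],None,fx=2.9,fy=2.9,interpolation=cv2.INTER_CUBIC))
```

```text
(no output)
```

View pics/topc.png

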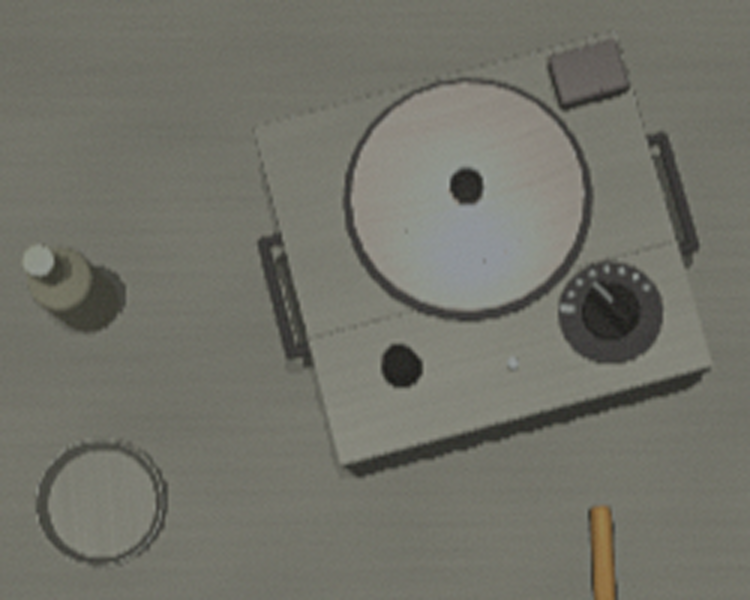

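View pics/scenec.png

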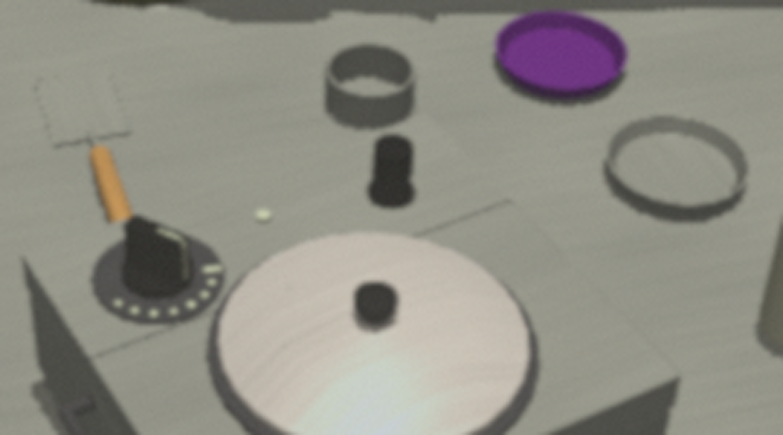

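```bash
cat > h.py <<'E'
import numpy as np, cv2
from cell import camera_params
from scipy.optimize import least_squares
def P(n):
    p=camera_params(n);return p["camera_matrix"],p["R"],p["t"]
def ray(n,uv):
    K,R,t=P(n); d=R.T@np.linalg.solve(K,[uv[0],uv[1],1]); return -R.T@t, d/np.linalg.norm(d)
def atz(n,uv,z):
    c,d=ray(n,uv); return c+d*(z-c[2])/d[2]
def proj(n,X):
    K,R,t=P(n); q=K@(R@np.asarray(X,float)+t); return q[:2]/q[2]
def tri(a,ua,b,ub):
    c1,d1=ray(a,ua);c2,d2=ray(b,ub)
    s=np.linalg.lstsq(np.c_[d1,-d2],c2-c1,rcond=None)[0]
    x,y=c1+s[0]*d1,c2+s[1]*d2
    return (x+y)/2,np.linalg.norm(x-y)
tc=lambda u,v:((u+.5)/3-.5+150,(v+.5)/3-.5+90)
sc=lambda u,v:((u+.5)/2.9-.5+220,(v+.5)/2.9-.5+180)
E
python3 - <<'E'
from h import *
cor=[((-.15,.16),(345,465)),((-.15,-.16),(710,370)),((.15,.16),(255,130)),((.15,-.16),(618,35))]
def W(p,l,z): 
    c,s=np.cos(p[2]),np.sin(p[2]); return np.array([p[0]+c*l[0]-s*l[1],p[1]+s*l[0]+c*l[1],z])
f=lambda p:np.concatenate([proj("top",W(p,l,p[3]))-tc(*u) for l,u in cor])
r=least_squares(f,[.6,0,.2,.12],x_scale=.01);p=r.x
print("warmer",p,np.degrees(p[2]),r.fun.round(1))
for z in (.12,.17):print("port",W(p,(-.085,.09),z),"knob",W(p,(-.085,-.09),z))
print("bungtop tri",tri("top",tc(400,362),"scene",sc(394,143)))
print("knob top ctr tri",tri("top",tc(610,308),"scene",sc(157,235)))
print("lid knob",tri("top",tc(467,183),"scene",sc(376,292)), W(p,(.04,0),.17))
print("knob disc",atz("top",tc(610,312),.12),atz("scene",sc(158,278),.12))
print("bung@.176",atz("top",tc(400,362),.17),atz("scene",sc(394,143),.174))
print("dish tri",tri("top",tc(102,501),"scene",sc(676,160)),atz("top",tc(102,501),.018),atz("scene",sc(676,160),.018))
for n in("top","scene"):
  print(n,[(k,proj(n,W(p,l,z)).round(1)) for k,l,z in (("bungtop",(-.085,.09),.174),("knob",(-.085,-.09),.12),("c1",(-.15,.16),.12))])
E
```

```text
warmer [0.65153418 0.00808229 0.25283919 0.10543201] 14.486618666402476 [-0.7  0.3  0.5 -0.5  0.5 -0.1 -0.3  0.3]
port [0.54672281 0.07395775 0.12      ] knob [ 0.59175051 -0.10031934  0.12      ]
port [0.54672281 0.07395775 0.17      ] knob [ 0.59175051 -0.10031934  0.17      ]
bungtop tri (array([0.54404755, 0.07566908, 0.16495764]), np.float64(0.0037782842303346192))
knob top ctr tri (array([ 0.58835577, -0.09635383,  0.15595992]), np.float64(0.0007256918724412036))
lid knob (array([0.68949824, 0.02026616, 0.17235431]), np.float64(0.0028769550157649883)) [0.69026242 0.01808844 0.17      ]
knob disc [ 0.59234728 -0.09888335  0.12      ] [ 0.59072446 -0.09716971  0.12      ]
bung@.176 [0.54266939 0.07351061 0.17      ] [0.55487192 0.07392429 0.174     ]
dish tri (array([0.44692015, 0.34941325, 0.01854729]), np.float64(0.0030987180238180746)) [0.44645983 0.34802894 0.018     ] [0.44637544 0.35143137 0.018     ]
top [('bungtop', array([282.7, 208.4])), ('knob', array([353.6, 193.9])), ('c1', array([263.4, 244.3]))]
scene [('bungtop', array([354.4, 226.4])), ('knob', array([272.6, 276.2])), ('c1', array([365.5, 219.7]))]
```

```bash
python3 -m handwheel '[[0.087,0,0,-0.04,0],[0.06,-0.507,-0.434,-0.04,2.62],[0.06,-0.507,-0.434,-0.04,2.62],[0.06,-0.507,-0.434,-0.04,2.62],[0.06,-0.507,-0.434,-0.04,2.62],[0.06,-0.507,-0.434,-0.04,2.62],[0.06,-0.507,-0.434,-0.04,2.62],[0.06,-0.507,-0.434,-0.04,2.62],[0.06,-0.507,-0.434,-0.04,2.62],[0.06,-0.507,-0.434,-0.04,2.62],[0.06,-0.507,-0.434,-0.04,2.62],[0.06,-0.507,-0.434,-0.04,2.62],[0.06,-0.507,-0.434,-0.04,2.62],[0.06,-0.507,-0.434,-0.04,2.62],[0.06,-0.507,-0.434,-0.04,2.62],[0.06,-0.507,-0.434,-0.04,2.62],[0.06,-0.507,-0.434,-0.04,2.62],[0.06,-0.507,-0.434,-0.04,2.62],[0.06,-0.507,-0.434,-0.04,2.62],[0.06,-0.507,-0.434,-0.04,2.62]]' 40
cat > look.py <<'E'
import sys,cv2,numpy as np,json
from cell import *
n=sys.argv[1]
p=camera_params("wrist"); o=get_obs(); im=read_camera("wrist")
cv2.imwrite(f"pics/{n}.png",im)
json.dump({k:np.asarray(v).tolist() for k,v in p.items()},open(f"pics/{n}.json","w"))
print(o["time_s"],o["tool_pos"].round(4),o["tool_rot"].round(2),o["qpos"].round(1),o["force"].round(2),o["grip_width"])
E
python3 look.py w1
```

```text
time_s: 2.15
tool_pos: [0.5459, 0.0741, 0.2623]
tool_rot: [-180.0, 0.0, 14.5]
force: [0.2, -0.1, -0.2]
grip_width: 0.0601
2.15 [0.5459 0.0741 0.2623] [-1.800e+02  3.000e-02  1.454e+01] [-40.8   5.3  32.7  95.   -2.9  80.5 -83.2] [ 0.19 -0.07 -0.17] 0.0601066183763479
```

View pics/w1.png

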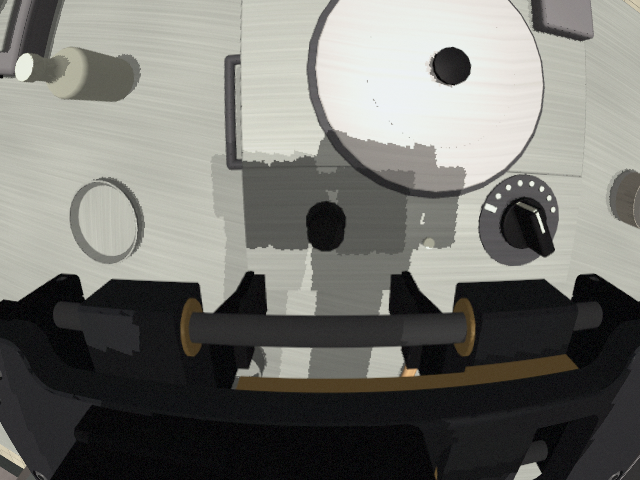

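```bash
cat >> h.py <<'E'
import json
def wray(name,uv):
    p=json.load(open(f"pics/{name}.json"));K=np.array(p["camera_matrix"]);R=np.array(p["R"]);t=np.array(p["t"])
    D=np.array(uv,float)-K[:2,2]; r=np.hypot(*D);th=r/K[0,0]
    d=np.r_[D/r*np.sin(th),np.cos(th)]; return -R.T@t,R.T@d
def wproj(name,X):
    p=json.load(open(f"pics/{name}.json"));K=np.array(p["camera_matrix"]);R=np.array(p["R"]);t=np.array(p["t"])
    q=R@np.asarray(X,float)+t; h=np.hypot(q[0],q[1]); return K[:2,2]+K[0,0]*np.arctan2(h,q[2])*q[:2]/h
def watz(name,uv,z):
    c,d=wray(name,uv);return c+d*(z-c[2])/d[2]
def rtri(rays):
    A=sum(np.eye(3)-np.outer(d,d) for c,d in rays);b=sum((np.eye(3)-np.outer(d,d))@c for c,d in rays)
    X=np.linalg.solve(A,b); return X,[float(np.linalg.norm(np.cross(X-c,d))) for c,d in rays]
E
python3 - <<'E'
import cv2
w=cv2.imread("pics/w1.png")
a=cv2.resize(w[160:280,455:600],None,fx=5,fy=5,interpolation=cv2.INTER_CUBIC)
b=cv2.resize(w[180:270,270:380],None,fx=5,fy=5,interpolation=cv2.INTER_CUBIC)
b=cv2.convertScaleAbs(b,alpha=3,beta=10)
cv2.imwrite("pics/kc.png",a);cv2.imwrite("pics/bc.png",b)
E
```

```text
(no output)
```

View pics/kc.png

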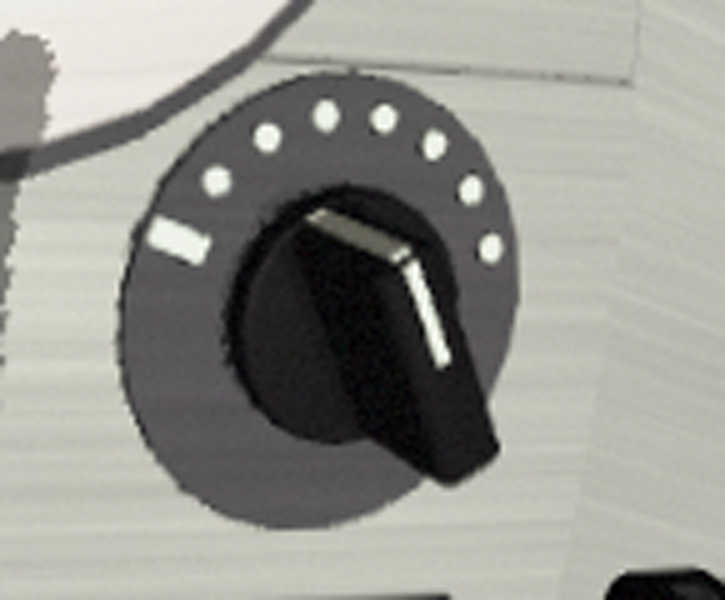

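View pics/bc.png

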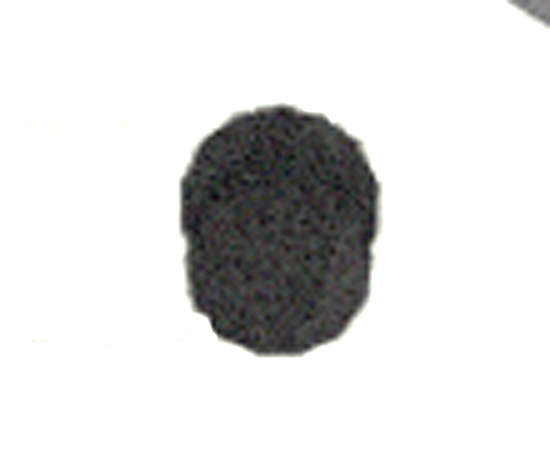

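Run:
```python
from h import *
kc=lambda u,v:(455+u/5-.4,160+v/5-.4); bc=lambda u,v:(270+u/5-.4,180+v/5-.4)
print("bung top wrist@.164",watz("w1",bc(279,262),.164))
print("tri bung top", rtri([wray("w1",bc(279,262)),ray("top",tc(400,362)),ray("scene",sc(394,143))]))
print("tri bung top w+scene", rtri([wray("w1",bc(279,262)),ray("scene",sc(394,143))]))
for z in(.11,.12,.13): print("flange",watz("w1",bc(281,203),z))
kd=watz("w1",kc(318,300),.122);print("disc ctr",kd)
a=watz("w1",kc(405,258),.164);b=watz("w1",kc(443,365),.164);c=watz("w1",kc(312,213),.132)
print("line",a,b,np.degrees(np.arctan2(*(a-b)[[1,0]])),"base tip",c)
k=np.array([.591,-.098,0])
for X in (a,b,c): d=X-k;print(np.hypot(*d[:2]),np.degrees(np.arctan2(d[1],d[0])))
for uv in [(178,240),(217,181),(267,137),(326,117),(384,119),(434,146),(471,190),(491,248)]:
  X=watz("w1",kc(*uv),.122);d=X-k;print(np.hypot(*d[:2]).round(4),np.degrees(np.arctan2(d[1],d[0])).round(1))
```

```text
bung top wrist@.164 [0.54796021 0.07545186 0.164     ]
tri bung top (array([0.54565509, 0.07551733, 0.16474225]), [0.0024202909968520274, 0.0026131190673926857, 0.002051042537437665])
tri bung top w+scene (array([0.54943808, 0.07580319, 0.16935836]), [8.931313382897047e-06, 8.931313382819589e-06])
flange [0.54347655 0.07417903 0.11      ]
flange [0.5459109  0.07477483 0.12      ]
flange [0.54834525 0.07537063 0.13      ]
disc ctr [ 0.59269297 -0.09605159  0.122     ]
line [ 0.6074558  -0.08343818  0.164     ] [ 0.59285769 -0.09831945  0.164     ] 45.55031498552033 base tip [ 0.60797739 -0.08257948  0.132     ]
0.021973614699249442 41.505774375314786
0.0018849530426300676 -9.757093924541051
0.022935216637192776 42.248795048066775
0.0348 83.1
0.0349 61.9
0.0358 41.3
0.0364 20.8
0.0374 1.0
0.0381 -18.6
0.0389 -37.5
0.0394 -56.3
```

The pointer is at 45°, which is setting 2. The wrist, top and scene views put the bung at about (0.547, 0.075), top near z 0.165. I'll descend over it with the tips just above its flange and close.

```bash
python3 -m handwheel '[[0.06,0.001,-0.001,0.04,0],[0.06,0.001,-0.001,0.08,0],[0.06,0.001,-0.001,0.105,0],[0.06,0.001,-0.001,0.115,0],[0.06,0.001,-0.001,0.123,0],[0.06,0.001,-0.001,0.123,0]]' 40
python3 look.py w2
python3 -m handwheel '[[0.02,0,0,0,0],[0.02,0,0,0,0],[0.02,0,0,0,0],[0.02,0,0,0,0],[0.02,0,0,0,0]]' 40; python3 look.py w3
```

```text
time_s: 2.8
tool_pos: [0.547, 0.0754, 0.1396]
tool_rot: [180.0, 0.0, 14.6]
force: [-0.6, 0.1, 0.7]
grip_width: 0.0598
2.8 [0.547  0.0754 0.1396] [179.99   0.    14.58] [-39.7  10.6  32.4 104.4  -6.1  66.8 -80.7] [-0.64  0.07  0.66] 0.059846858575266004
time_s: 3.35
tool_pos: [0.5469, 0.0757, 0.1398]
tool_rot: [-180.0, -0.0, 14.5]
force: [-1.6, 6.3, 4.1]
grip_width: 0.028
3.35 [0.5469 0.0757 0.1398] [-1.7996e+02 -2.0000e-02  1.4540e+01] [-39.7  10.5  32.4 104.4  -6.2  66.8 -80.8] [-1.65  6.25  4.14] 0.027994219473077602
```

View pics/w3.png

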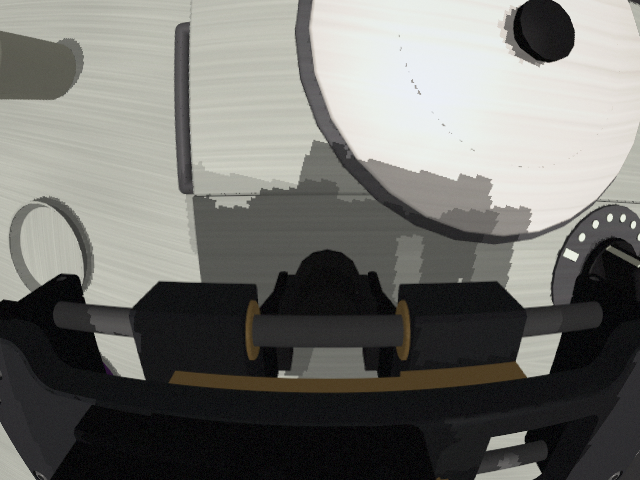

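It closed on the 28 mm grip, between the jaws at (328,290). Now I'll pull up gently with a slight sway.

```bash
python3 -m handwheel '[[0.02,0,0,-0.002,0],[0.02,0.001,0,-0.004,0.03],[0.02,-0.001,0,-0.006,-0.03],[0.02,0.001,0,-0.009,0.03],[0.02,-0.001,0,-0.012,-0.03],[0.02,0,0,-0.015,0],[0.02,0,0,-0.018,0]]' 50; python3 look.py w4
```

```text
time_s: 4.1
tool_pos: [0.5472, 0.0751, 0.1583]
tool_rot: [180.0, -0.0, 14.5]
force: [-0.4, 0.3, -0.5]
grip_width: 0.0271
4.1 [0.5472 0.0751 0.1583] [ 1.7998e+02 -2.0000e-02  1.4470e+01] [-39.9   9.5  32.5 103.2  -5.4  68.9 -81.3] [-0.41  0.31 -0.48] 0.027073482207857283
```

View pics/w4.png

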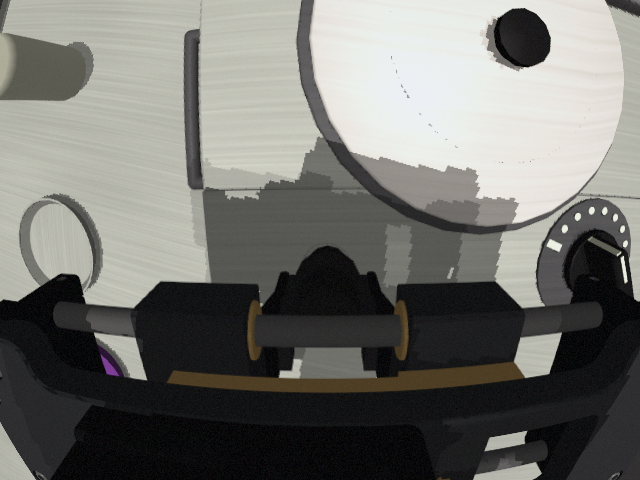

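```bash
python3 -m handwheel '[[0.02,0,0,-0.015,0],[0.02,0,0,-0.03,0],[0.02,0,0,-0.055,0],[0.02,0,0,-0.08,0],[0.02,0,0,-0.10,0],[0.02,0,0,-0.10,0]]' 50; python3 look.py w5
python3 - <<'E'
from cell import *;import cv2
t=read_camera("top");s=read_camera("scene")
cv2.imwrite("pics/s1.png",cv2.resize(s[100:330,200:500],None,fx=2.5,fy=2.5))
E
```

```text
time_s: 4.75
tool_pos: [0.549, 0.0754, 0.2623]
tool_rot: [-180.0, -0.4, 14.5]
force: [0.3, -0.6, -0.9]
grip_width: 0.0269
4.75 [0.549  0.0754 0.2623] [-179.97   -0.44   14.52] [-40.9   5.4  32.7  95.   -3.   80.1 -83.2] [ 0.26 -0.61 -0.88] 0.026880643741592623
```

View pics/w5.png

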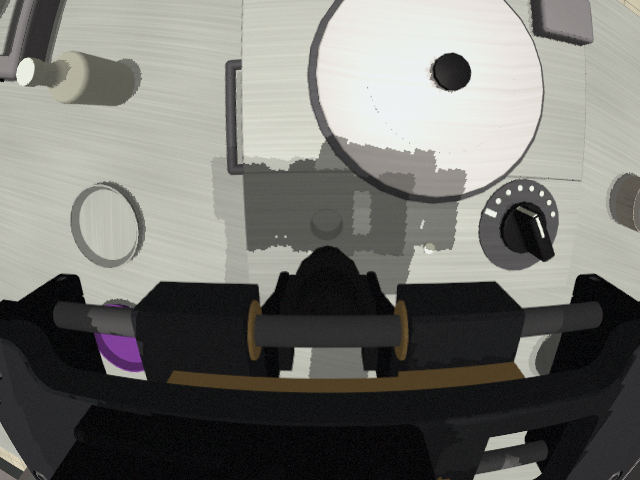

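View pics/s1.png

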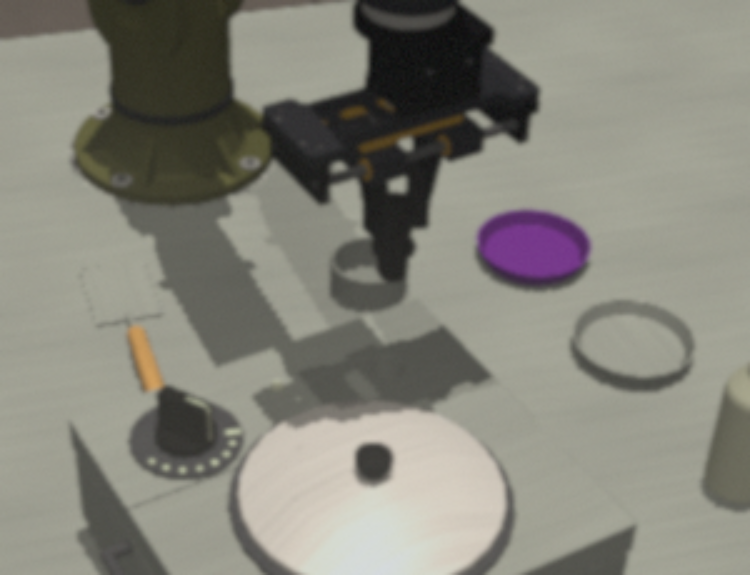

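Run:
```python
from h import *
print("bottle", atz("scene",(500,297),.0),watz("w1",(125,73),0.0), atz("top",(174,188),0), "cap",tri("top",tc(39,260),"scene",(511,234)))
print("dish", watz("w5",(107,224),.018))
```

```text
bottle [0.64350999 0.37636427 0.        ] [0.63879932 0.35695828 0.        ] [0.63684107 0.38255704 0.        ] cap (array([0.63083625, 0.36935945, 0.16446073]), np.float64(0.002795448729141736))
dish [0.45257573 0.34188935 0.018     ]
```

The bung hangs free in the jaws and the empty port shows at (326,222). The bottle is at about (0.633, 0.37), well clear of the dish. Going over the dish next.

```bash
python3 -m handwheel '[[0.02,-0.005,-0.04,0,0],[0.02,-0.010,-0.08,0,0],[0.02,-0.014,-0.12,0.0,0],[0.02,-0.018,-0.16,0.02,0],[0.02,-0.022,-0.20,0.04,0],[0.02,-0.026,-0.24,0.06,0],[0.02,-0.029,-0.275,0.08,0],[0.02,-0.03,-0.288,0.10,0],[0.02,-0.03,-0.288,0.10,0],[0.02,-0.03,-0.288,0.10,0]]' 50; python3 look.py w6
python3 - <<'E'
from cell import *;import cv2
s=read_camera("scene")
cv2.imwrite("pics/s2.png",cv2.resize(s[100:330,300:600],None,fx=2.5,fy=2.5))
E
```

```text
time_s: 5.9
tool_pos: [0.4455, 0.3453, 0.1569]
tool_rot: [179.9, 0.1, 14.5]
force: [0.8, -0.2, -0.3]
grip_width: 0.0267
5.9 [0.4455 0.3453 0.1569] [1.7988e+02 9.0000e-02 1.4510e+01] [ -57.7   10.5   19.2  101.2   -3.6   69.  -112.9] [ 0.81 -0.24 -0.28] 0.0266850950431243
```

View pics/w6.png

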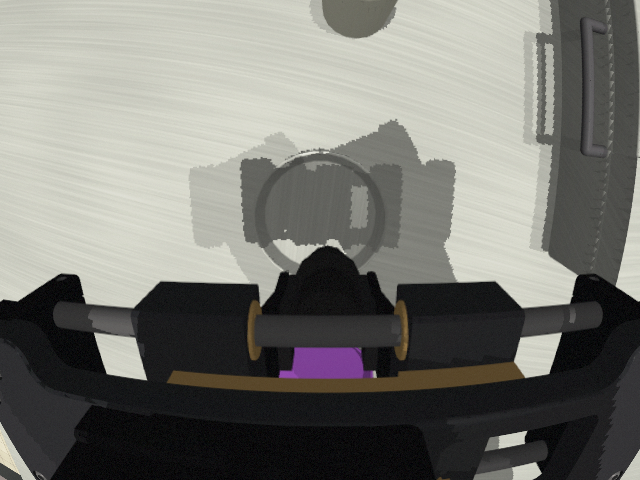

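View pics/s2.png

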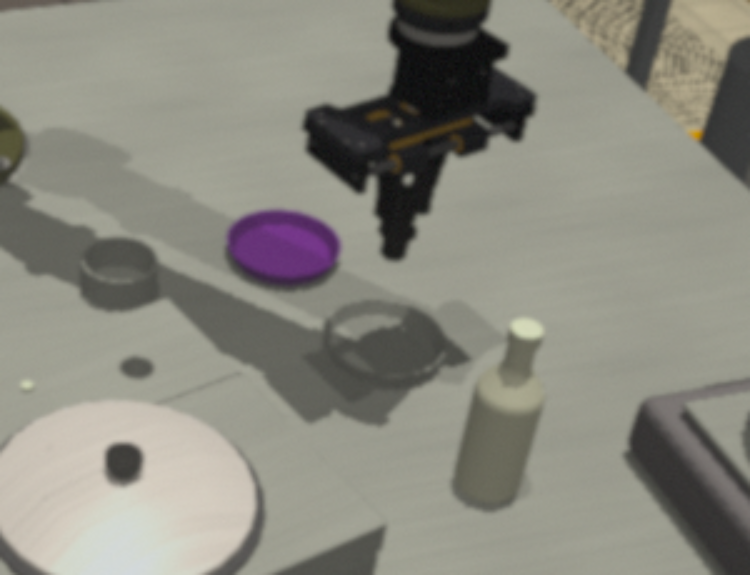

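Run:
```python
from h import *
for v in (210,215): print("dish", watz("w6",(320.5,v),.018))
print([wproj("w6",(.4465+.058*np.cos(a),.3485+.058*np.sin(a),.018)).round() for a in np.radians([14.5,104.5,194.5,284.5])])
```

```text
dish [0.45359659 0.35226628 0.018     ]
dish [0.44946156 0.35121051 0.018     ]
[array([323., 149.]), array([254., 219.]), array([323., 283.]), array([392., 219.])]
```

```bash
python3 -m handwheel '[[0.02,0.004,-0.003,0.04,0],[0.02,0.004,-0.003,0.075,0],[0.02,0.004,-0.003,0.09,0],[0.02,0.004,-0.003,0.098,0],[0.02,0.004,-0.003,0.102,0],[0.02,0.004,-0.003,0.104,0],[0.02,0.004,-0.003,0.104,0]]' 50; python3 look.py w7
python3 - <<'E'
from cell import *;import cv2
s=read_camera("scene")
cv2.imwrite("pics/s3.png",cv2.resize(s[150:300,380:580],None,fx=3.5,fy=3.5))
E
```

```text
time_s: 6.7
tool_pos: [0.4494, 0.3511, 0.0548]
tool_rot: [-179.9, -0.1, 14.5]
force: [0.9, -0.4, 0.0]
grip_width: 0.027
6.7 [0.4494 0.3511 0.0548] [-1.7994e+02 -1.1000e-01  1.4540e+01] [ -56.7   17.2   18.5  106.1   -6.4   57.6 -111. ] [ 0.94 -0.37  0.02] 0.027041477819947726
```

View pics/s3.png

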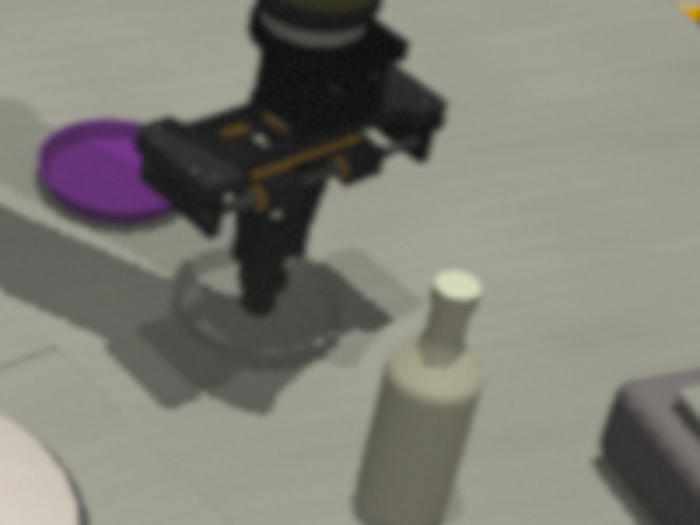

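```bash
python3 -m handwheel '[[0.02,0,0,0.003,0],[0.02,0,0,0.005,0],[0.02,0,0,0.006,0],[0.02,0,0,0.006,0]]';python3 -m handwheel '[[0.02,0,0,0.001,0],[0.02,0,0,0.001,0]]'
```

```text
time_s: 7.2
tool_pos: [0.4486, 0.3506, 0.0478]
tool_rot: [-180.0, 0.0, 14.5]
force: [-0.2, -0.1, 2.9]
grip_width: 0.0269
time_s: 7.4
tool_pos: [0.4489, 0.3507, 0.0478]
tool_rot: [-180.0, -0.0, 14.5]
force: [-2.4, -1.1, 8.5]
grip_width: 0.0273
```

Contact, with 8 N on the floor. Back off 1 mm, open gently and lift straight up.

```bash
python3 -m handwheel '[[0.02,0,0,-0.001,0],[0.032,0,0,-0.001,0],[0.045,0,0,-0.001,0],[0.06,0,0,-0.001,0],[0.06,0,0,-0.001,0],[0.06,0,0,-0.03,0],[0.06,0,0,-0.07,0],[0.06,0,0,-0.12,0],[0.06,0,0,-0.17,0],[0.06,0,0,-0.21,0],[0.06,0,0,-0.21,0]]';python3 look.py w8
```

```text
time_s: 8.5
tool_pos: [0.4514, 0.3525, 0.2636]
tool_rot: [-179.6, -0.6, 14.5]
force: [1.2, 0.9, 0.6]
grip_width: 0.06
8.5 [0.4514 0.3525 0.2636] [-179.64   -0.6    14.53] [ -58.3    7.4   19.6   92.2   -2.6   80.2 -113.9] [1.17 0.88 0.62] 0.05996347821093974
```

View pics/w8.png

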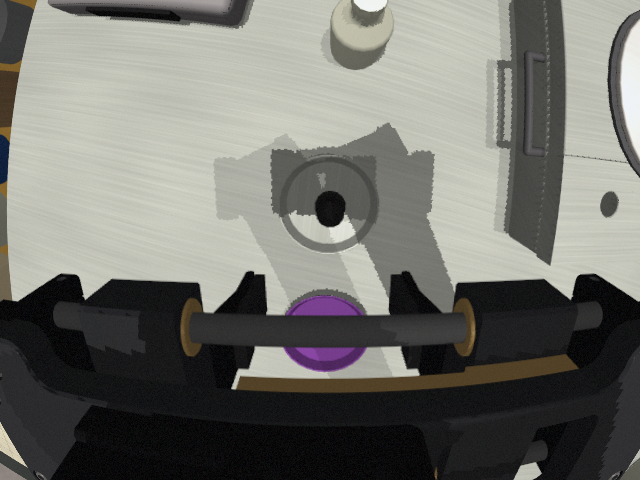

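The bung stands upright near the centre of the dish (330,209). On to the knob.

```bash
python3 -m handwheel '[[0.06,0.002,0.05,0,-0.1],[0.06,0.005,0.10,0,-0.2],[0.06,0.008,0.15,0,-0.3],[0.06,0.01,0.20,0,-0.4],[0.06,0.012,0.25,0,-0.524],[0.06,0.015,0.30,0,-0.524],[0.06,0.018,0.35,0,-0.524],[0.06,0.02,0.40,0,-0.524],[0.06,0.022,0.44,0,-0.524],[0.06,0.023,0.472,0.0,-0.524],[0.06,0.023,0.472,0.02,-0.524],[0.06,0.023,0.472,0.02,-0.524],[0.06,0.023,0.472,0.02,-0.524]]';python3 look.py w9
```

```text
time_s: 9.85
tool_pos: [0.5886, -0.0995, 0.2351]
tool_rot: [-179.9, 0.1, 44.6]
force: [-0.7, 0.4, -0.5]
grip_width: 0.06
9.85 [ 0.5886 -0.0995  0.2351] [-1.7985e+02  1.0000e-01  4.4620e+01] [-26.6  13.5  40.   91.2  -8.8  78.7 -31.1] [-0.68  0.44 -0.52] 0.06001425237985265
```

View pics/w9.png

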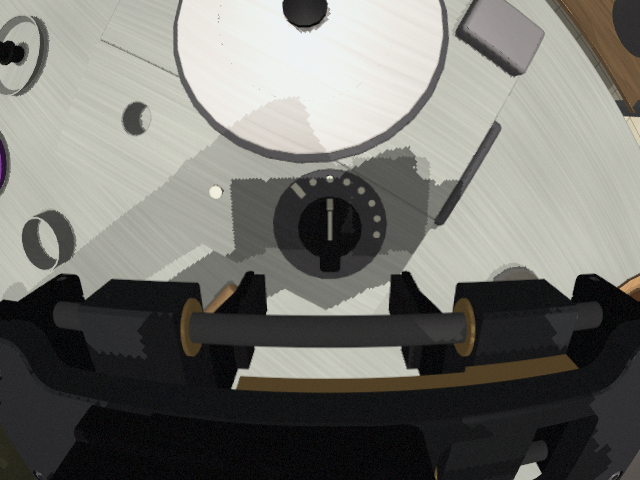

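Run:
```python
from h import *
print("disc",watz("w9",(330,224),.122), "line ends@.164",watz("w9",(330,199),.164),watz("w9",(330.5,240),.164))
print(rtri([wray("w9",(330,224)),wray("w1",(455+318/5-.4,160+300/5-.4)),ray("top",tc(610,312)),ray("scene",sc(158,278))]))
```

```text
disc [ 0.59307435 -0.09838056  0.122     ] line ends@.164 [ 0.6125037  -0.07879234  0.164     ] [ 0.59328569 -0.09833222  0.164     ]
(array([ 0.59240212, -0.09799635,  0.12075499]), [0.0007616048532109708, 0.0009989960339809166, 0.0008660698493713065, 0.0008713715607100721])
```

```bash
python3 -m handwheel '[[0.05,0.004,0.002,0.04,0],[0.045,0.004,0.002,0.07,0],[0.045,0.004,0.002,0.09,0],[0.045,0.004,0.002,0.098,0],[0.045,0.004,0.002,0.098,0]]' 20; python3 look.py w10; python3 -m handwheel '[[0.03,0,0,0,0],[0.02,0,0,0,0],[0.01,0,0,0,0],[0.005,0,0,0,0],[0.005,0,0,0,0],[0.005,0,0,0,0]]' 20; python3 look.py w11
```

```text
time_s: 10.4
tool_pos: [0.5934, -0.0981, 0.1382]
tool_rot: [-179.9, 0.0, 44.6]
force: [0.1, -0.8, -0.1]
grip_width: 0.0453
10.4 [ 0.5934 -0.0981  0.1382] [-1.7994e+02  3.0000e-02  4.4650e+01] [-25.3  18.2  38.8  97.7 -12.2  68.4 -28.8] [ 0.15 -0.79 -0.08] 0.045318641514140605
time_s: 11.05
tool_pos: [0.5925, -0.0977, 0.1389]
tool_rot: [-179.8, 0.0, 44.6]
force: [-4.6, 3.5, 5.3]
grip_width: 0.0138
11.05 [ 0.5925 -0.0977  0.1389] [-1.7977e+02  1.0000e-02  4.4610e+01] [-25.3  18.2  38.8  97.7 -12.2  68.6 -28.7] [-4.57  3.48  5.31] 0.013751486185767521
```

View pics/w11.png

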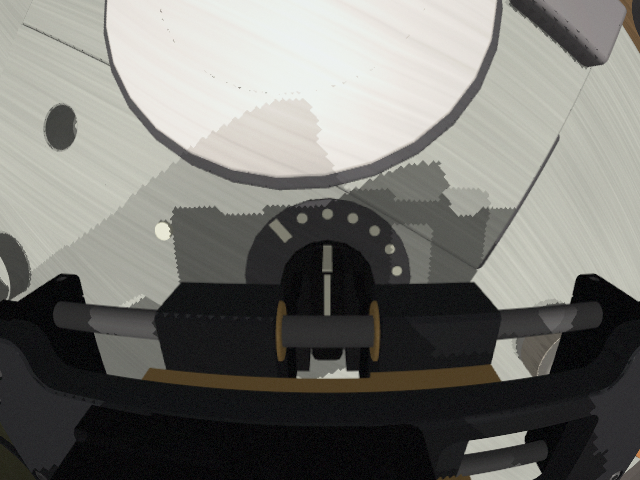

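Gripped on the 14 mm bar, with the line at (327,260) pointing at the second dot. Turn 40° clockwise.

```bash
python3 -m handwheel '[[0.005,0,0,0,0.1],[0.005,0,0,0,0.2],[0.005,0,0,0,0.3],[0.005,0,0,0,0.4],[0.005,0,0,0,0.5],[0.005,0,0,0,0.6],[0.005,0,0,0,0.68],[0.005,0,0,0,0.7],[0.005,0,0,0,0.7],[0.005,0,0,0,0.7]]' 20; python3 look.py w12
```

```text
time_s: 12.1
tool_pos: [0.5928, -0.0983, 0.1389]
tool_rot: [-179.9, 0.1, 4.6]
force: [-4.3, 2.6, 6.0]
grip_width: 0.0137
12.1 [ 0.5928 -0.0983  0.1389] [-1.7989e+02  1.1000e-01  4.5600e+00] [-30.6  19.6  45.7  97.8 -15.   69.  -66.5] [-4.25  2.58  6.04] 0.013698257577871265
```

View pics/w12.png

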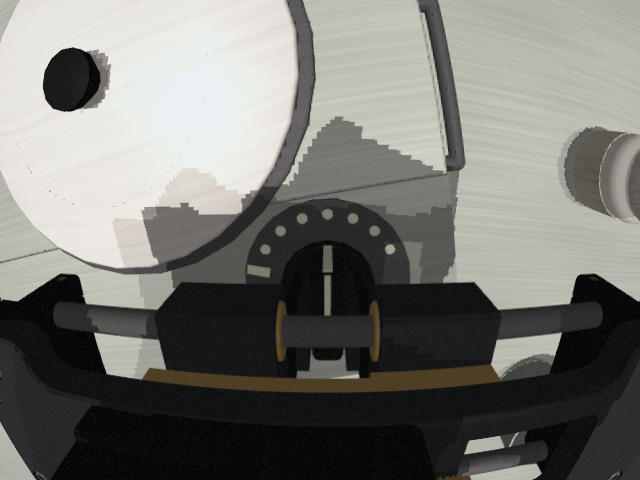

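The pointer lines up with the fourth dot (328,213). Release and lift clear.

```bash
python3 -m handwheel '[[0.02,0,0,0,0],[0.03,0,0,0,0],[0.04,0,0,0,0],[0.045,0,0,0,0],[0.045,0,0,0,0],[0.045,0,0,0,0],[0.045,0,0,-0.03,0],[0.045,0,0,-0.07,0],[0.045,0,0,-0.11,0],[0.045,0,0,-0.15,0],[0.045,0,0,-0.15,0],[0.045,0,0,-0.15,0],[0.045,0,0,-0.15,0]]'; python3 look.py w13
python3 - <<'E'
from cell import *;import cv2
s=read_camera("scene");cv2.imwrite("pics/s4.png",s)
E
```

```text
time_s: 13.45
tool_pos: [0.593, -0.0989, 0.2873]
tool_rot: [-180.0, 0.1, 4.5]
force: [-0.4, -0.3, -0.5]
grip_width: 0.0449
13.45 [ 0.593  -0.0989  0.2873] [-1.7997e+02  1.1000e-01  4.4700e+00] [-32.5  14.1  47.9  86.  -10.4  84.6 -70. ] [-0.37 -0.28 -0.52] 0.044896149584821264
```

View pics/w13.png

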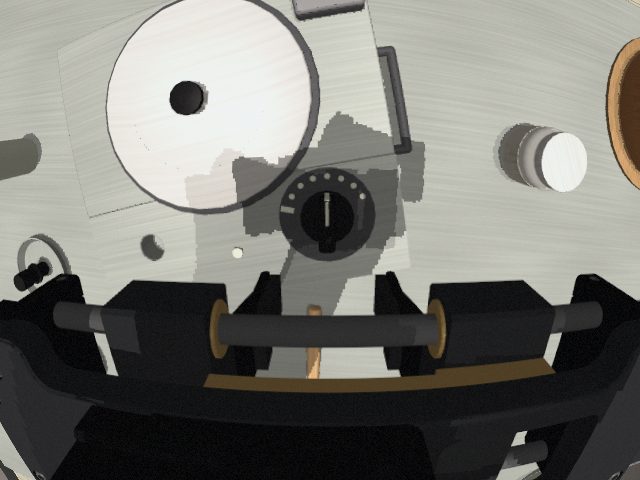

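View pics/s4.png

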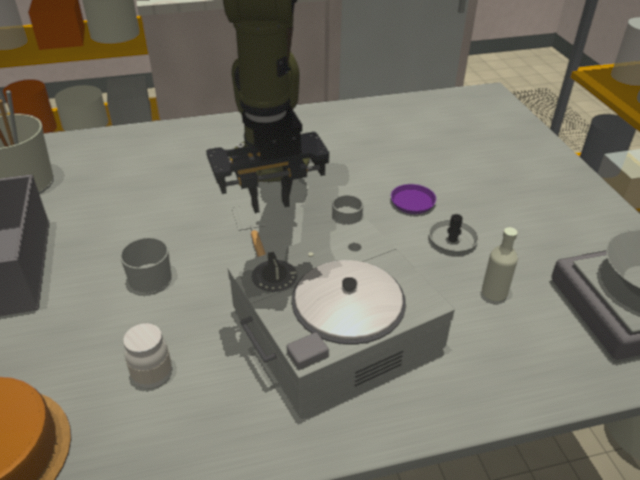

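The pointer stays on the fourth dot at (327,178) and the bung stands in the dish at (455,230). The pot, bottle and jar are upright and the arm is clear, so I'm handing it in.

```bash
python3 -c "
from cell import *
print(sign_off())"
```

```text
the job is handed in; nothing more can be done
None
```

I pulled the bung out of its port with the knob still at setting 2 and stood it upright in the steel dish. Then I turned the knob 40° clockwise to setting 4, lifted clear, and handed the job in at about 13.5 s on the robot's clock.

- **Knob:** after I let go, the wrist picture showed the pointer on the fourth dot.
- **Bung and dish:** the scene picture showed the bung upright near the middle of the dish, with the dish flat on the table.
- **Bystanders:** the pot, bottle and jar were upright, and the purple look-alike was untouched.
- **Forces:** the arm was touching nothing at the end. The largest wrist force I read was about 9 N, as the bung touched down.

**Disagreements:** The top-view fit put the warmer's deck at 105 mm, against the stated 120 mm. The three camera views disagreed by about 2.5 mm on the bung's top and about 1 mm on the knob's centre. Neither affected the grasps. The knob angle and the bung's resting place were checked only by eye in the pictures, and sign-off reported no verdict.

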